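# Hold a pump bracket against the sprung docking stop

### The arm

A 6-joint arm with a two-finger parallel gripper is mounted at the origin on the work surface. World frame = base frame: x ahead of the robot, y to its left, z up, the work surface at z = 0. Lengths are in mm, angles in rad, forces in N, time in s.
With the tool pointing down it reaches from about 350 to 925 mm from the base axis. Payload 6.4 kg.
Tool frame: the origin (TCP) lies at the very end of the fingers, on their centre line; the grasp point (between the pads) lies 19 mm behind it; z points along the fingers, y is the line along which they close (so a half turn about z gives the same grasp; the last joint's range is limited). The gripper opens to 94 mm and grips with 3 to 60 N. Pads are 16 mm wide; open, the fingers measure 119 mm over their backs; the gripper's body (75 mm by 177 mm) begins 78 mm behind the grasp point.
Start: joints at [-1.324, 0.245, 1.558, -0, 1.339, -0.174], TCP at [265.525, -593.305, 205.455] pointing down, gripper open.
Joint ranges: [-3.13, 3.13], [-1.02, 2.26], [0.13, 2.54], [-0.95, 4.09], [0.21, 2.88], [-2.74, 2.74]. Speed limits (rad/s): [2.57, 2.57, 3.14, 3.14, 3.14, 3.14].

### API

Orientations are given as a unit quaternion [w, x, y, z].
In Python, from station import telemetry, imaging, hand_in gives the robot as it stands.
- The arm moves only by the tool carry_out, never from a script. Its argument "motion" is a list that holds one entry, the list of rows, each a list of 7 numbers: the turn, a rotation vector about the world's x, y, z in units of 5 degrees (1.0 is 5 degrees), then the shift along the world's x, y, z in m, then the closure in counts, from 0 (fully open) to 255 (shut). In form: [[[rx, ry, rz, x, y, z, gripper], ...]]. A call has 1 to 20 rows; each row is the pose to reach, as a shift and turn from the pose commanded when the call began; what a row does not reach only later rows make up. A row lasts 1/12 s, in which the tool goes at most 41.7 mm and 7.16 degrees, less where a joint would pass 70% of its speed; a pose out of reach is approached as far as the arm can. A call with a gripper value outside its range is refused whole. The fingers move at their own pace and stop on an object; "squeeze" is the grip in N (left out, the last holds). Time passes only in rows, so rows that repeat a pose let the fingers close. It gives the time, the measured TCP pose, the force, the opening and the grip force at its end, in the units of the state.
- telemetry.get_state(): the state, without advancing time (a new reading comes with each control period).
- imaging.grab_frame(name): name is "scene" or "top" or "wrist"; returns (picture, depth): 480x640x3 uint8, red, green, blue; 480x640 float32, mm along the optical axis (not along the pixel's ray), 0 where there is no reading.
- imaging.camera_params(name): a dict with "intrinsics" (3x3 intrinsics, pixels), "extrinsics" (4x4, takes a point from world to camera coordinates); the wrist camera has in their place "mount" (4x4, takes a point from camera to tool coordinates, whose origin is the TCP and whose axes are the flange's). Camera axes: x right, y up, looking along -z (the intrinsics and any distortion apply to the point x, -y, -z); pixel columns grow to the right and rows downward; lengths in mm; the calibration is good to about 2 mm. A picture is of the moment at which its call begins: read the wrist's pose just before it. camera_params takes no time and is no camera call.
- hand_in(): hands the job in; it is judged then, once.
The state is a dict: "time": time; "joints": joint angles; "qd": joint speeds; "effort": joint torques, N m; "eef_pos": TCP position; "orientation": TCP orientation; "contact_force": force on the tool from outside, world axes, zero at the start; "wrist_torque": the same for the moment, N m; "gripper_width": finger opening in mm; "gripper_force": force on a finger pad.
Only numpy, scipy, OpenCV 4.12 (cv2) and the standard library are available. Lean on these libraries where they do the work, as an engineer would, in place of code of your own. Each camera call takes 0.05 s, during which the arm holds its last target. There are 200 camera calls.

### The job

Slide the aluminium L-bracket along the bench, keeping it flat on the bench, onto the grey mat between the two yellow lines, with its upstand squarely against the blue sprung fence. Push the fence back until the black needle is in the middle of the green field (about 20 mm of travel, 10 N), never into the red, and finish still holding it there with a steady push, so that a colleague can screw the bracket down: do not let go. Leave the amber bottle, the jar, the tube rack and the screwdriver where they are.

Things in the scene. Friction and masses are not known exactly. Their poses are not given: they have to be found in the camera images.
- bracket_grip (a point): Middle of the black grip bar of the loose aluminium L-bracket (0.5-0.85 kg), 38 mm above the bench, 85 mm behind the upstand's outer face. Bar 24 (x) x 56 (y) mm, top 62 mm above the bench. It stands on a base plate 130 (x) x 140 (y) x 12 mm thick, 20 mm behind its middle; 67 mm free between bar and upstand. Axes: x towards the upstand, z up.
- bracket_front (a point): Middle of the outer (+x) face of the bracket's upstand, the face to press on the fence, 22 mm above the bench. The upstand is 8 mm thick, 140 mm wide and 44 mm high (from the bench), along the whole +x edge of the plate. Axes as bracket_grip.
- dock: Docking stop fixed to the bench. Origin: bench level, below the middle of the blue fence's front face at rest. x: push direction, into the fence; z up. On its -x side a flat grey mat 160 (x) x 210 (y) mm, thin as paint, with two yellow lines along x, inner edges 81 mm either side of the middle. Behind the fence, at x 50 to 125 mm, steel spring housings 45 mm high.
- fence (a joint): Travel of the blue fence along the dock's +x in m: 0 at rest, hard stop 0.036. Spring 500 N/m, no preload: 0.020 is 10 N. Gauge between the housings: strip white, green, white, red along x under the fence's needle (cross bar of a thin black T, 62 mm behind the fence's front face). Green: 0.014 to 0.026; red above 0.030.
- fence_face (a point): Middle of the front face of the blue fence (bar 12 (x) x 200 (y) mm, 2 to 46 mm above the bench), 24 mm above the bench; moves with the fence; axes as the dock's.
- amber_bottle: Bystander: amber glass bottle, diameter 64, height 130 mm. Origin: centre of its underside.
- jar: Bystander: jar with blue cap, diameter 60, height 75 mm. Origin: centre of its underside.
- tube_rack: Bystander: white tube rack 110 (x) x 55 (y) mm, 85 mm high with its tubes. Origin: centre of its underside.
- screwdriver: Bystander: the colleague's screwdriver, 160 mm long, lying along its x. Origin: underneath its middle.
There are look-alikes about, which are no part of the job. What is meant by the part that bears bracket_grip is not purple, and is the smaller of those in its own colour.

How it is judged:
By the outcome, as a careful person would: the job done as asked, in the order asked, and still so for the second after the job is handed in, while the arm keeps its last pose, push and grip.
It also fails if it takes over 40 s, if anything falls off the work surface, if the arm or the gripper's body presses on something with over 40 N, if the wrist force passes 120 N, or if a joint passes its speed limit or range.

## Working session

There is one attempt and no reset: what is moved stays moved. The work goes in short steps, Python scripts to look and compute and a tool call to move; the robot and the scene stay as the last step left them, time stands still between calls to the robot, and variables do not carry over. Pictures are saved under pics/ and viewed, at most 10 in all, crops included, and the job is handed in when it is done.

Besides the shell and the picture viewer there is one more tool, called after "Request:" as name(argument=value, ...) on one line, values as JSON. carry_out: Moves the arm, as the interface text tells. Its arguments: {"type":"object","properties":{"motion":{"type":"array","items":{"type":"array","items":{"type":"array","items":{"type":"number"}}}},"squeeze":{"type":"number"}},"required":["motion"]}

```bash
mkdir -p pics; cat > h.py <<'E'
import numpy as np,cv2
from station import telemetry,imaging,hand_in
def grab(n,f=None):
    s=telemetry.get_state(); p,d=imaging.grab_frame(n)
    if f: cv2.imwrite('pics/'+f,p[:,:,::-1]); np.save('pics/'+f+'.npy',d)
    return p,d,s
def R(q):
    from scipy.spatial.transform import Rotation as Ro
    return Ro.from_quat([q[1],q[2],q[3],q[0]]).as_matrix()
def pix(n,u,v,d=None,z=None,s=None):
    c=imaging.camera_params(n); K=np.array(c['intrinsics'])
    if n=='wrist':
        M=np.array(c['mount']); T=np.eye(4); T[:3,:3]=R(s['orientation']); T[:3,3]=s['eef_pos']; W=T@M
    else: W=np.linalg.inv(np.array(c['extrinsics']))
    dist=np.array(c.get('distortion',np.zeros(5)),float)
    a=cv2.undistortPoints(np.array([[[u,v]]],float),K,dist)[0,0]
    r=W[:3,:3]@np.array([a[0],-a[1],-1]); o=W[:3,3]
    k=d if d is not None else (z-o[2])/r[2]
    return o+k*r
E
python3 - <<'E'
from h import *
for n in('scene','top'):
    p,d,s=grab(n,n+'1.png')
    c=imaging.camera_params(n); print(n,c)
print(imaging.camera_params('wrist'));print(s)
E
```

```text
scene {'intrinsics': array([[559.41529042,   0.        , 317.65888817],
       [  0.        , 559.41529042, 231.54437331],
       [  0.        ,   0.        ,   1.        ]]), 'extrinsics': array([[-1.90652424e-01,  9.81604808e-01,  1.01810483e-02,
         1.72266820e+02],
       [-7.80343292e-01, -1.57838405e-01,  6.05104442e-01,
         3.07879155e+02],
       [ 5.95580390e-01,  1.07419916e-01,  7.96081002e-01,
        -1.61994739e+03],
       [ 0.00000000e+00,  0.00000000e+00,  0.00000000e+00,
         1.00000000e+00]])}
top {'intrinsics': array([[597.40433774,   0.        , 312.86171958],
       [  0.        , 597.40433774, 240.91575538],
       [  0.        ,   0.        ,   1.        ]]), 'extrinsics': array([[ 2.47216809e-02, -9.99689280e-01, -3.19090680e-03,
        -1.08406726e+02],
       [ 9.84576757e-01,  2.37947140e-02,  1.73327497e-01,
        -4.26668097e+02],
       [-1.73197714e-01, -7.42663975e-03,  9.84859075e-01,
        -1.50388766e+03],
       [ 0.00000000e+00,  0.00000000e+00,  0.00000000e+00,
         1.00000000e+00]])}
{'intrinsics': array([[372.12862587,  
[... 521 characters left out ...]
10567e+00,  2.45784599e-01,  1.55896622e+00, -4.80542539e-06,
        1.33868063e+00, -1.74103223e-01]), 'qd': array([ 8.77674376e-05, -1.85506948e-03, -9.42645732e-04, -1.05924218e-03,
        8.26132073e-04, -5.50556644e-04]), 'effort': array([ 1.27113199e-03, -4.17248297e+01, -3.15823638e+01,  6.87932689e-02,
        3.09563696e-02, -5.18299635e-05]), 'eef_pos': array([ 265.3745814 , -592.72804654,  204.38989833]), 'orientation': array([-9.18703994e-04,  9.77947563e-01,  2.08848556e-01, -3.56971375e-05]), 'contact_force': array([-0.65393895,  0.95235812,  0.2054668 ]), 'wrist_torque': array([-0.01840329,  0.04759963,  0.0294007 ]), 'gripper_force': 0.0, 'gripper_width': 93.99369837161055}
```

View pics/top1.png

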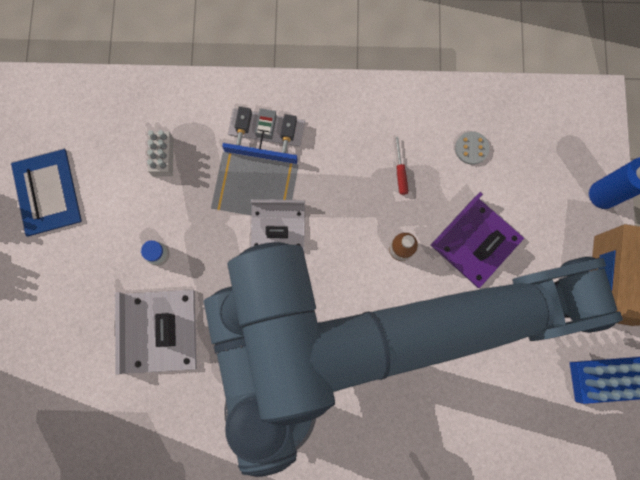

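View pics/scene1.png

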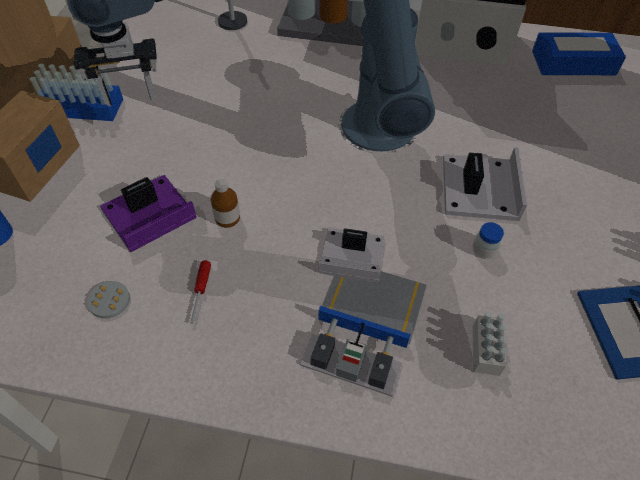

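The top view shows the small grey bracket (grip bar ≈(277,231), upstand ≈(278,204)) just in front of the dock (fence ≈(260,152)). The larger grey one at (160,330) and the purple one are look-alikes. I'll enlarge both views.

```bash
python3 - <<'E'
import cv2,numpy as np
a=cv2.imread('pics/top1.png')[95:250,200:320]; b=cv2.imread('pics/scene1.png')[220:400,295:435]
a=cv2.resize(a,None,fx=3.3,fy=3.3,interpolation=3);b=cv2.resize(b,None,fx=2.85,fy=2.85,interpolation=3)
h=520; o=np.zeros((h,a.shape[1]+b.shape[1],3),np.uint8);o[:a.shape[0],:a.shape[1]]=a[:h];o[:min(h,b.shape[0]),a.shape[1]:]=b[:h]
print(a.shape,o.shape);cv2.imwrite('pics/c1.png',o)
E
```

```text
(512, 396, 3) (520, 795, 3)
```

View pics/c1.png

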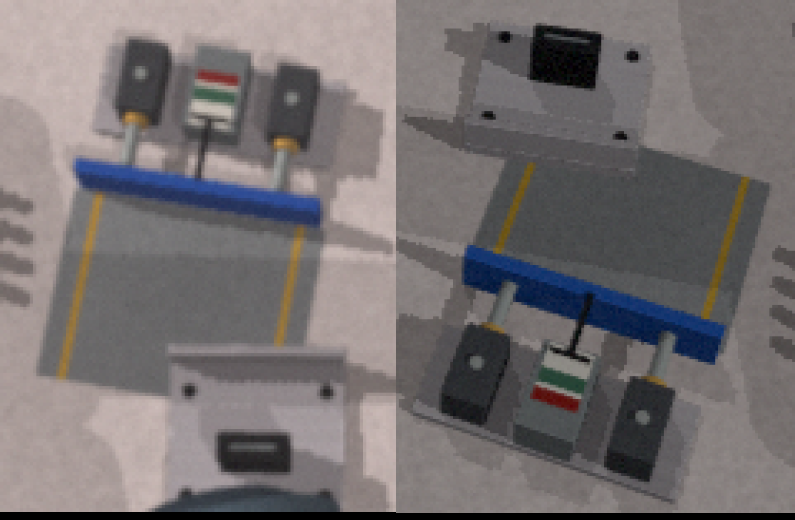

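```bash
python3 - <<'E'
from h import *
f=lambda u,v,z:pix('top',200+u/3.3,95+v/3.3,z=z)
g=lambda u,v,z:pix('scene',295+(u-396)/2.85,220+v/2.85,z=z)
P={}
for n,q in dict(lineL1=(98,196,0),lineL2=(64,378,0),lineR1=(298,228,0),lineR2=(280,343,0),fbL=(78,160,46),fbR=(320,198,46),upL=(168,346,44),upR=(345,350,44),barFL=(219,433,62),barFR=(290,435,62),barBL=(219,461,62),).items(): print(n,f(*q).round(1))
for n,q in dict(LL1=(748,178,0),LL2=(706,318,0),LR1=(531,165,0),LR2=(498,250,0),fbackR=(468,262,46),fbackL=(722,327,46),ffR=(468,247,46),ffL=(726,322,46),upR=(466,148,44),upL=(635,170,44)).items(): print('s',n,g(*q).round(1))
p,d,s=grab('top')
for u,v in((277,228),(277,231),(300,235),(260,152),(280,202)):print(d[v,u],pix('top',u,v,d=d[v,u]).round(1))
E
```

```text
lineL1 [668.5 133.8   0. ]
lineL2 [514.7 153.8   0. ]
lineR1 [645.1 -31.5   0. ]
lineR2 [547.9 -19.9   0. ]
fbL [683.2 144.1  46. ]
fbR [656.1 -50.5  46. ]
upL [532.5  65.7  44. ]
upR [532.6 -73.8  44. ]
barFL [460.   21.3  62. ]
barFR [459.7 -33.6  62. ]
barBL [438.   20.4  62. ]
s LL1 [513.  162.3   0. ]
s LL2 [645.6 141.3   0. ]
s LR1 [535.4 -12.9   0. ]
s LR2 [618.5 -25.4   0. ]
s fbackR [658.9 -42.3  46. ]
s fbackL [675.3 149.8  46. ]
s ffR [646.3 -44.7  46. ]
s ffL [670.7 152.3  46. ]
s upR [558.  -63.2  44. ]
s upL [552.   70.4  44. ]
1519.5941 [455.6  -6.1  64.1]
1521.9866 [448.5  -6.1  60.5]
1569.6976 [448.6 -63.6  11.6]
1567.4252 [660.   46.5  51.9]
1552.8248 [528.7 -10.1  43.2]
```

Request:
carry_out(motion=[[[1, 0, 0, 0.0, 0.0, 0.03, 0], [0, 0, 2, 0.02, 0.06, 0.03, 0], [0, 0, 3, 0.03, 0.1, 0.03, 0], [0, 0, 4, 0.04, 0.14, 0.03, 0], [0, 0, 5, 0.055, 0.18, 0.03, 0], [0, 0, 6, 0.07, 0.22, 0.03, 0], [0, 0, 7, 0.08, 0.26, 0.03, 0], [0, 0, 8, 0.09, 0.3, 0.03, 0], [0, 0, 9, 0.105, 0.34, 0.03, 0], [0, 0, 10, 0.12, 0.38, 0.03, 0], [0, 0, 11, 0.13, 0.42, 0.03, 0], [0, 0, 12, 0.14, 0.46, 0.03, 0], [0, 0, 13, 0.155, 0.5, 0.03, 0], [0, 0, 13.2, 0.17, 0.54, 0.02, 0], [0, 0, 13.2, 0.18, 0.57, 0.01, 0], [0, 0, 13.2, 0.183, 0.587, 0.0, 0], [0, 0, 13.2, 0.183, 0.587, 0, 0], [0, 0, 13.2, 0.183, 0.587, 0, 0]]])

```text
time: 1.65
eef_pos: [447.9, -4.8, 204.4]
orientation: [-0.001, 0.705, 0.709, -0.001]
contact_force: [-0.5, -0.4, 0.3]
gripper_width: 93.9
gripper_force: 0.0
```

```bash
python3 - <<'E'
from h import *
import json
p,d,s=grab('wrist','w1.png'); print(s['eef_pos'],s['orientation'],s['time'],s['joints'],s['contact_force'])
json.dump([list(s['eef_pos']),list(s['orientation'])],open('w1.json','w'))
E
```

```text
[447.88411941  -4.7788853  204.43421146] [-9.20683586e-04  7.05065723e-01  7.09141026e-01 -6.96091057e-04] 1.65 [-2.64593149e-01 -2.50226064e-01  2.05404439e+00 -3.06089380e-04
  1.34006345e+00 -2.70286169e-01] [-0.50182497 -0.39138608  0.34943522]
```

View pics/w1.png

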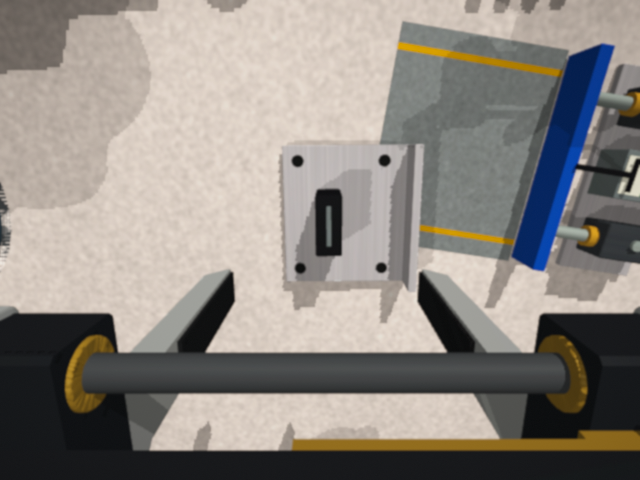

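The wrist view shows the bar top spanning (316–342, 190–255), upstand top outer edge (423,145)→(416,290), yellow lines (400,47)-(560,73) and (421,229)-(512,241), and the fence's front top edge ≈(570,50)→(514,258).

```bash
python3 - <<'E'
from h import *
import json
a,b=json.load(open('w1.json'));s=dict(eef_pos=np.array(a),orientation=b)
for n,q in dict(barTL=(317,190,62),barTR=(341,190,62),barBL=(316,255,62),barBR=(342,255,62),upT=(423,145,44),upB=(416,290,44),plTL=(281,147,12),plBL=(286,281,12),L1=(400,48,0),L2=(560,75,0),R1=(421,227,0),R2=(512,239,0),fT=(602,45,46),fB=(529,266,46),fbotT=(570,52,2),fbotB=(514,258,2)).items(): print(n,pix('wrist',q[0],q[1],z=q[2],s=s).round(1))
d=np.load('pics/w1.png.npy')
for u,v in((322,210),(300,220),(450,150),(411,210)):print(pix('wrist',u,v,d=d[v,u],s=s).round(1))
E
```

```text
barTL [439.5  27.7  62. ]
barTR [460.2  27.8  62. ]
barBL [438.6 -30.8  62. ]
barBR [462.  -30.6  62. ]
upT [532.8  65.9  44. ]
upB [535.5 -71.   44. ]
plTL [403.3  63.4  12. ]
plBL [405.4 -74.5  12. ]
L1 [516.2 154.6   0. ]
L2 [670.5 131.8   0. ]
R1 [547.6 -17.7   0. ]
R2 [645.1 -30.1   0. ]
fT [674.8 146.9  46. ]
fB [640.9 -45.2  46. ]
fbotT [675.6 151.5   2. ]
fbotB [648.8 -50.6   2. ]
[443.8  10.3  62.2]
[420.9  -8.7  11.3]
[570.8  61.4   1.8]
[526.1   7.5  42.6]
```

Request:
carry_out(motion=[[[0, 0, 0.1, 0.002, 0.002, -0.04, 0], [0, 0, 0.1, 0.002, 0.002, -0.08, 0], [0, 0, 0.1, 0.002, 0.002, -0.12, 0], [0, 0, 0.1, 0.002, 0.002, -0.15, 0], [0, 0, 0.1, 0.002, 0.002, -0.17, 0], [0, 0, 0.1, 0.002, 0.002, -0.178, 0], [0, 0, 0.1, 0.002, 0.002, -0.178, 0], [0, 0, 0.1, 0.002, 0.002, -0.178, 255], [0, 0, 0.1, 0.002, 0.002, -0.178, 255], [0, 0, 0.1, 0.002, 0.002, -0.178, 255], [0, 0, 0.1, 0.002, 0.002, -0.178, 255], [0, 0, 0.1, 0.002, 0.002, -0.178, 255], [0, 0, 0.1, 0.002, 0.002, -0.178, 255], [0, 0, 0.1, 0.002, 0.002, -0.178, 255], [0, 0, 0.1, 0.002, 0.002, -0.178, 255], [0, 0, 0.1, 0.002, 0.002, -0.178, 255]]], squeeze=40)

```text
time: 3.03
eef_pos: [450.5, -4.2, 27.5]
orientation: [-0.0, 0.703, 0.711, -0.0]
contact_force: [0.7, -1.1, -0.0]
gripper_width: 37.6
gripper_force: 0.0
```

Request:
carry_out(motion=[[[0, 0, 0, 0, 0, 0, 255], [0, 0, 0, 0, 0, 0, 255], [0, 0, 0, 0, 0, 0, 255], [0, 0, 0, 0, 0, 0, 255], [0, 0, 0, 0, 0, 0, 255], [0, 0, 0, 0, 0, 0, 255]]])

```text
time: 3.53
eef_pos: [450.3, -4.3, 27.4]
orientation: [-0.0, 0.703, 0.711, -0.0]
contact_force: [-2.3, 0.0, 1.4]
gripper_width: 23.9
gripper_force: 40.0
```

Request:
carry_out(motion=[[[0, 0, -0.1, 0.006, 0.004, -0.0005, 255], [0, 0, -0.2, 0.014, 0.009, -0.0005, 255], [0, 0, -0.4, 0.022, 0.014, -0.0005, 255], [0, 0, -0.5, 0.03, 0.02, -0.0005, 255], [0, 0, -0.7, 0.038, 0.025, -0.0005, 255], [0, 0, -0.8, 0.046, 0.03, -0.0005, 255], [0, 0, -0.9, 0.054, 0.035, -0.0005, 255], [0, 0, -1.1, 0.062, 0.041, -0.0005, 255], [0, 0, -1.2, 0.07, 0.046, -0.0005, 255], [0, 0, -1.3, 0.078, 0.051, -0.0005, 255], [0, 0, -1.5, 0.086, 0.056, -0.0005, 255], [0, 0, -1.6, 0.094, 0.062, -0.0005, 255], [0, 0, -1.7, 0.1, 0.066, -0.0005, 255], [0, 0, -1.7, 0.104, 0.068, -0.0005, 255], [0, 0, -1.7, 0.104, 0.068, -0.0005, 255], [0, 0, -1.7, 0.104, 0.068, -0.0005, 255]]])

```text
time: 4.87
eef_pos: [555.3, 63.9, 27.4]
orientation: [0.0, 0.754, 0.657, 0.001]
contact_force: [1.8, 0.5, 2.1]
gripper_width: 23.8
gripper_force: 40.0
```

```bash
python3 - <<'E'
from h import *
import json
p,d,s=grab('wrist','w2.png'); print(s['eef_pos'],s['orientation'],s['time'],s['contact_force'],s['wrist_torque'])
json.dump([list(s['eef_pos']),list(s['orientation'])],open('w2.json','w'))
t,_,_=grab('top','t2.png')
a=cv2.resize(p[:,:,::-1],(480,360)); 
b=cv2.resize(t[95:250,200:320,::-1],None,fx=2.6,fy=2.6,interpolation=3)
o=np.zeros((410,480+b.shape[1],3),np.uint8);o[:360,:480]=a;o[:b.shape[0],480:]=b
cv2.imwrite('pics/c2.png',o)
E
```

```text
[555.28864705  63.88494276  27.35556391] [3.15001424e-04 7.54095068e-01 6.56764882e-01 6.47326804e-04] 4.8667 [1.77164385 0.45038394 2.14494335] [0.12583583 0.26646289 0.06789276]
```

View pics/c2.png

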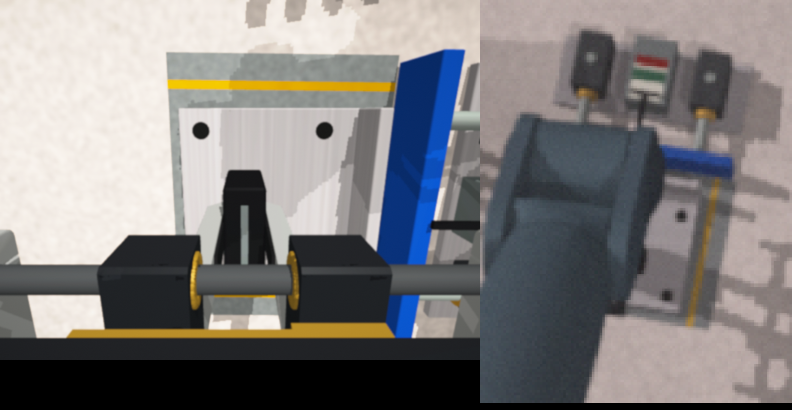

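The wrist view (left) shows the plate edge parallel to the yellow line, with the upstand just short of the fence. I'll fit the lines numerically.

```bash
python3 - <<'E'
from h import *
import json
a,b=json.load(open('w2.json'));s=dict(eef_pos=np.array(a),orientation=b)
p=cv2.imread('pics/w2.png').astype(int);B,G,Rr=p[...,0],p[...,1],p[...,2];d=np.load('pics/w2.png.npy')
def fit(n,P):
    P=np.array(P);l=cv2.fitLine(P[:,:2].astype(np.float32),cv2.DIST_HUBER,0,.01,.01).ravel()
    an=np.degrees(np.arctan2(l[1],l[0]));print(n,len(P),'ang',round(an,2),'mean',P.mean(0).round(1));return P
# yellow inner edge per column
Y=(Rr>180)&(G>120)&(B<90)
E=[(u,np.where(Y[90:150,u])[0].max()+90) for u in range(235,515,4) if Y[90:150,u].any()]
fit('yel inner',[pix('wrist',u,v+.5,z=0,s=s) for u,v in E])
# plate +y edge: strongest brightness step below yellow
g=p.sum(2); E=[(u,130+np.argmax(np.diff(g[130:160,u]))) for u in range(255,480,4)]
print(E[::12]);fit('plate edge',[pix('wrist',u,v+.5,z=12,s=s) for u,v in E])
bl=(B>100)&(Rr<60)&(G<110)
vs=[];front=[]
for v in range(90,440,3):
    us=np.where(bl[v])[0]
    if len(us)<20: continue
    for u in us[::4]:
        if d[v,u]>0:
            q=pix('wrist',u,v,d=d[v,u],s=s)
            if 8<q[2]<40: front.append(q)
fit('fence front',front)
up=[]
for v in range(150,300,3):
    for u in range(480,530):
        q=pix('wrist',u,v,d=d[v,u],s=s) if d[v,u]>0 else [0,0,0]
        if 38<q[2]<48 and not bl[v,u]: up.append(q)
up=fit('upstand top',up)
f=np.array(front);x=np.array([.9905,-.1374]);y=np.array([.1374,.9905])
print('fence x\'',np.percentile(f[:,:2]@x,[5,50,95]),'up x\'',np.percentile(up[:,:2]@x,[2,50,98]),np.percentile(up[:,:2]@y,[0,100]))
print('tool',np.array(a[:2])@x,np.array(a[:2])@y)
E
```

```text
yel inner 70 ang -8.63 mean [591.2 142.4   0. ]
[(255, np.int64(143)), (303, np.int64(143)), (351, np.int64(143)), (399, np.int64(143)), (447, np.int64(143))]
plate edge 57 ang -7.89 mean [585.3 130.8  12. ]
fence front 842 ang 81.42 mean [663.3  80.   25.4]Traceback (most recent call last):
  File "<stdin>", line 28, in <module>
  File "h.py", line 11, in pix
    c=imaging.camera_params(n); K=np.array(c['intrinsics'])
ValueError: time passes only in moves, steps and waits
```

Request:
carry_out(motion=[[[0, 0, -0.07, 0.003, 0.001, 0, 255], [0, 0, -0.14, 0.006, 0.001, 0, 255], [0, 0, -0.14, 0.01, 0.0, 0, 255], [0, 0, -0.14, 0.013, -0.001, 0, 255], [0, 0, -0.14, 0.016, -0.001, 0, 255], [0, 0, -0.14, 0.019, -0.0015, 0, 255], [0, 0, -0.14, 0.022, -0.002, 0, 255], [0, 0, -0.14, 0.025, -0.0025, 0, 255], [0, 0, -0.14, 0.028, -0.003, 0, 255], [0, 0, -0.14, 0.031, -0.0035, 0, 255], [0, 0, -0.14, 0.031, -0.0035, 0, 255], [0, 0, -0.14, 0.031, -0.0035, 0, 255]]])

```text
time: 5.97
eef_pos: [583.9, 60.7, 27.4]
orientation: [-0.002, 0.758, 0.652, -0.001]
contact_force: [-9.8, 1.8, 11.7]
gripper_width: 23.9
gripper_force: 40.0
```

```bash
python3 - <<'E'
from h import *
p,d,s=grab('scene','s3.png'); print(s['eef_pos'],s['orientation'],s['time'],s['contact_force'],s['wrist_torque'])
w,dw,s=grab('wrist','w3.png')
a=cv2.resize(p[260:400,295:435,::-1],None,fx=3.4,fy=3.4,interpolation=3)
b=cv2.resize(w[:,360:,::-1],None,fx=1.15,fy=1.15)
o=np.zeros((552,a.shape[1]+b.shape[1],3),np.uint8);o[:a.shape[0],:a.shape[1]]=a;o[:b.shape[0],a.shape[1]:]=b
cv2.imwrite('pics/c3.png',o);print(o.shape)
E
```

```text
[583.8567333   60.7338442   27.36087991] [-0.0015567   0.75800715  0.65224312 -0.00128491] 5.9667 [-9.80396183  1.77365981 11.73586001] [0.18600533 1.02237307 0.10886312]
(552, 798, 3)
```

View pics/c3.png

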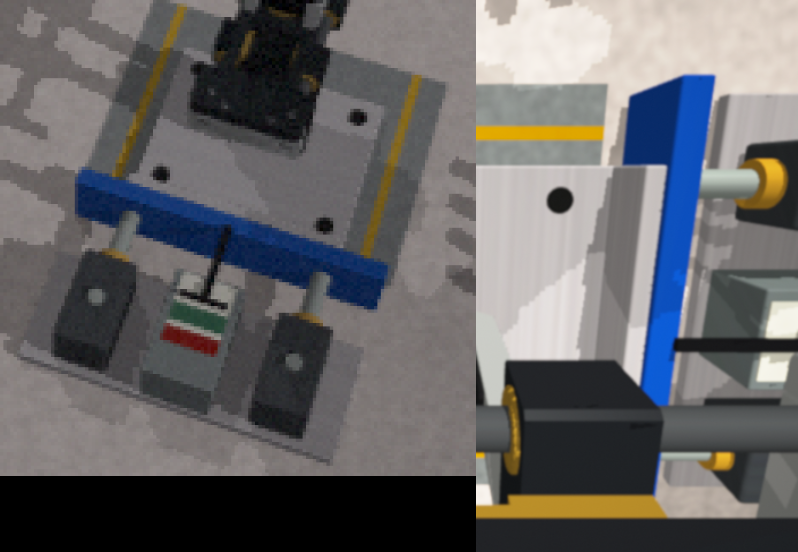

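The needle sits at the end of the first white field, just before green (≈(203,298) in the crop), with the upstand flush on the fence. That is about 10 mm of travel, so roughly 10 mm remain.

Request:
carry_out(motion=[[[0, 0, 0, 0.001, 0, 0.0002, 255], [0, 0, 0, 0.002, -0.0003, 0.0002, 255], [0, 0, 0, 0.003, -0.0005, 0.0002, 255], [0, 0, 0, 0.004, -0.0006, 0.0002, 255], [0, 0, 0, 0.005, -0.0008, 0.0002, 255], [0, 0, 0, 0.006, -0.0009, 0.0002, 255], [0, 0, 0, 0.007, -0.001, 0.0002, 255], [0, 0, 0, 0.008, -0.0012, 0.0002, 255], [0, 0, 0, 0.009, -0.0014, 0.0002, 255], [0, 0, 0, 0.01, -0.0015, 0.0002, 255], [0, 0, 0, 0.01, -0.0015, 0.0002, 255], [0, 0, 0, 0.01, -0.0015, 0.0002, 255], [0, 0, 0, 0.01, -0.0015, 0.0002, 255]]])

```text
time: 7.15
eef_pos: [591.2, 59.6, 27.3]
orientation: [-0.004, 0.758, 0.652, -0.004]
contact_force: [-19.5, 2.2, 18.6]
gripper_width: 23.6
gripper_force: 40.1
```

```bash
python3 - <<'E'
from h import *
p,d,s=grab('scene','s4.png'); print(s['eef_pos'],s['orientation'],s['time'],s['contact_force'],s['wrist_torque'])
t,_,s=grab('top','t4.png');w,dw,s=grab('wrist','w4.png')
a=cv2.resize(p[335:385,330:390,::-1],None,fx=8,fy=8,interpolation=3)
b=cv2.resize(w[:330,480:,::-1],None,fx=1.6,fy=1.6)
o=np.zeros((530,a.shape[1]+b.shape[1],3),np.uint8);o[:a.shape[0],:a.shape[1]]=a;o[:b.shape[0],a.shape[1]:]=b
cv2.imwrite('pics/c4.png',o);print(o.shape)
E
```

```text
[591.18974435  59.61414099  27.27757273] [-0.00388213  0.75787408  0.65237907 -0.00365363] 7.15 [-19.49958644   2.18347214  18.55806052] [0.2502467  2.43877621 0.01698006]
(530, 736, 3)
```

View pics/c4.png

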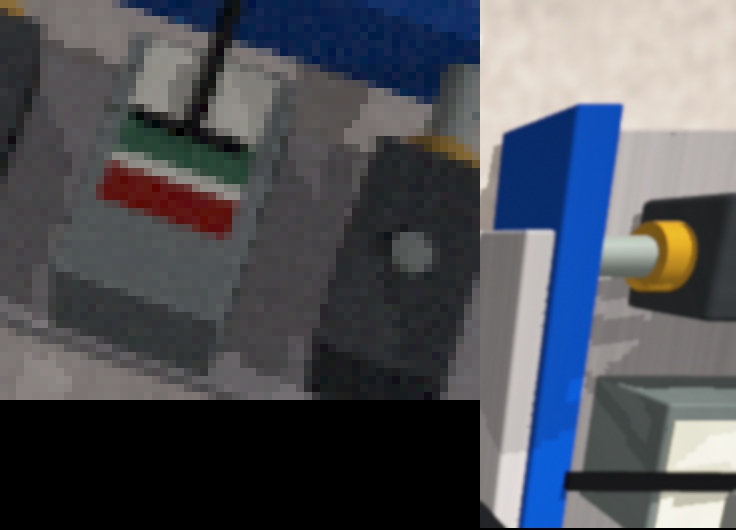

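The needle is at the white/green boundary (≈14 mm), but the bench reaction (18.6 N) and the tool tilt (about 0.6°) show the bracket is nosing down. I'll level it before pushing further.

Request:
carry_out(motion=[[[-0.01, -0.04, 0, 0, 0, 0, 255], [-0.01, -0.08, 0, 0, 0, 0, 255], [-0.02, -0.12, 0, 0, 0, 0, 255], [-0.02, -0.12, 0, 0, 0, 0, 255], [-0.02, -0.12, 0, 0, 0, 0, 255]]])

```text
time: 7.72
eef_pos: [591.4, 59.6, 27.3]
orientation: [0.0, 0.758, 0.652, -0.0]
contact_force: [-15.4, 1.6, 16.6]
gripper_width: 23.7
gripper_force: 40.0
```

```bash
cat > st.py <<'E'
from h import *
s=telemetry.get_state();r=R(s['orientation']);print(s['time'],s['eef_pos'].round(2),s['contact_force'].round(1),s['wrist_torque'].round(2),'tool z',r[:,2].round(4),'yaw',np.degrees(np.arctan2(r[1,0],r[0,0])).round(2)-90)
e=s['eef_pos'];print("x'",e[0]*.9888-e[1]*.1495,"y'",e[0]*.1495+e[1]*.9888)
E
python3 st.py
```

```text
7.7167 [591.37  59.59  27.26] [-15.4   1.6  16.6] [0.44 2.97 0.02] tool z [-3.e-04 -4.e-04 -1.e+00] yaw -8.569999999999993
x' 575.8382198965362 y' 147.33433513358347
```

Request:
carry_out(motion=[[[0, 0, 0, 0, 0, 0.0003, 255], [0, 0, 0, 0, 0, 0.0006, 255], [0, 0, 0, 0, 0, 0.0008, 255], [0, 0, 0, 0, 0, 0.0008, 255], [0, 0, 0, 0, 0, 0.0008, 255]]])

```text
time: 8.13
eef_pos: [591.4, 59.6, 27.2]
orientation: [0.0, 0.758, 0.652, -0.0]
contact_force: [-12.7, 2.1, 12.2]
gripper_width: 24.3
gripper_force: 40.0
```

```bash
python3 st.py
```

```text
8.1333 [591.35  59.61  27.25] [-12.7   2.1  12.2] [0.45 2.47 0.06] tool z [ 0.e+00 -3.e-04 -1.e+00] yaw -8.579999999999998
x' 575.8167948576244 y' 147.35227941405276
```

Request:
carry_out(motion=[[[0, 0, 0, 0.0, 0, 0.0004, 255], [0, 0, 0, 0.001, -0.0001, 0.0008, 255], [0, 0, 0, 0.002, -0.0003, 0.001, 255], [0, -0.01, 0, 0.003, -0.0004, 0.0012, 255], [0, -0.02, 0, 0.004, -0.0006, 0.0014, 255], [0, -0.03, 0, 0.005, -0.0008, 0.0014, 255], [0, -0.03, 0, 0.006, -0.0009, 0.0014, 255], [0, -0.03, 0, 0.006, -0.0009, 0.0014, 255], [0, -0.03, 0, 0.006, -0.0009, 0.0014, 255], [0, -0.03, 0, 0.006, -0.0009, 0.0014, 255]]])

```text
time: 8.97
eef_pos: [594.8, 59.1, 27.3]
orientation: [-0.001, 0.758, 0.652, -0.001]
contact_force: [-19.4, 2.5, 11.7]
gripper_width: 23.7
gripper_force: 40.0
```

```bash
python3 st.py; python3 - <<'E'
from h import *
p,d,s=grab('scene','s5.png')
t,_,s=grab('top','t5.png');w,dw,s=grab('wrist','w5.png')
a=cv2.resize(p[335:385,330:390,::-1],None,fx=8,fy=8,interpolation=3)
b=cv2.resize(w[:330,480:,::-1],None,fx=1.6,fy=1.6)
o=np.zeros((530,a.shape[1]+b.shape[1],3),np.uint8);o[:a.shape[0],:a.shape[1]]=a;o[:b.shape[0],a.shape[1]:]=b
cv2.imwrite('pics/c5.png',o)
E
```

```text
8.9667 [594.85  59.06  27.26] [-19.4   2.5  11.7] [0.41 2.94 0.01] tool z [-2.8e-03  1.0e-04 -1.0e+00] yaw -8.560000000000002
x' 579.3540768110374 y' 147.3230395070396
```

View pics/c5.png

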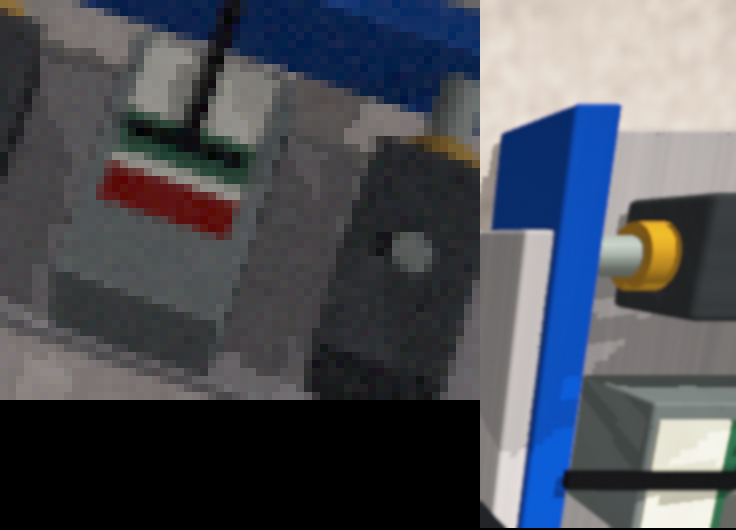

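The needle now lies inside the green, slightly towards its front edge. I'll take an intensity profile along the strip to get a number.

```bash
python3 - <<'E'
from h import *
im=cv2.imread('pics/s5.png')
# strip direction in crop: white front-left (150,50)->red left... sides roughly from (285,85)->(235,235)
for (u0,v0),(u1,v1) in (((163,45),(120,195)),((258,75),(215,230))):
    n=61; U=np.linspace(u0,u1,n)/8+330-.5+.06; V=np.linspace(v0,v1,n)/8+335-.5+.06
    q=cv2.remap(im,U.astype(np.float32)[None],V.astype(np.float32)[None],1)[0]
    print([(i,*q[i]) for i in range(20,61,1)][::1].__repr__().replace('np.uint8',''))
E
```

```text
[(20, (138), (145), (146)), (21, (139), (145), (146)), (22, (139), (146), (147)), (23, (138), (143), (145)), (24, (135), (140), (142)), (25, (132), (137), (138)), (26, (112), (119), (112)), (27, (92), (101), (87)), (28, (73), (84), (62)), (29, (58), (66), (48)), (30, (45), (49), (36)), (31, (32), (32), (26)), (32, (23), (21), (18)), (33, (16), (14), (11)), (34, (10), (11), (6)), (35, (13), (16), (8)), (36, (26), (33), (18)), (37, (38), (48), (28)), (38, (47), (59), (35)), (39, (50), (63), (38)), (40, (52), (67), (40)), (41, (55), (71), (41)), (42, (75), (88), (66)), (43, (94), (106), (91)), (44, (114), (123), (116)), (45, (122), (129), (127)), (46, (125), (130), (132)), (47, (125), (129), (136)), (48, (107), (111), (129)), (49, (79), (84), (118)), (50, (52), (57), (106)), (51, (32), (36), (98)), (52, (22), (25), (95)), (53, (13), (14), (93)), (54, (7), (6), (91)), (55, (8), (10), (91)), (56, (10), (15), (92)), (57, (13), (19), (92)), (58, (12), (16), (92)), (59, (12), (15), (92)), (60, (13), (16), (93))]
[(20, (140), (144), (147)), (21, (140), (145), (148)), (22, (140), (146), (148))
[... 242 characters left out ...]
14), (12)), (33, (17), (15), (13)), (34, (19), (16), (14)), (35, (27), (28), (20)), (36, (36), (42), (27)), (37, (45), (56), (34)), (38, (50), (63), (38)), (39, (53), (65), (40)), (40, (55), (68), (41)), (41, (68), (80), (58)), (42, (88), (98), (84)), (43, (109), (117), (110)), (44, (124), (130), (130)), (45, (126), (132), (135)), (46, (127), (131), (138)), (47, (113), (117), (134)), (48, (81), (84), (119)), (49, (50), (53), (105)), (50, (24), (28), (95)), (51, (20), (24), (94)), (52, (16), (21), (93)), (53, (13), (18), (92)), (54, (14), (19), (92)), (55, (14), (19), (93)), (56, (15), (20), (93)), (57, (13), (17), (93)), (58, (12), (14), (92)), (59, (10), (11), (91)), (60, (24), (24), (90))]
```

```bash
python3 - <<'E'
from h import *
c=imaging.camera_params('scene');K=np.array(c['intrinsics']);E=np.array(c['extrinsics'])
def pr(P):
    q=E[:3,:3]@P+E[:3,3]; return np.array([K[0,0]*q[0]/-q[2]+K[0,2],K[1,1]*-q[1]/-q[2]+K[1,2]])
def cen(f):
    p=cv2.imread(f).astype(float)[285:360,300:430]; m=(p[...,0]-p[...,2]>40)&(p[...,0]>1.5*p[...,1]); v,u=np.nonzero(m); return np.array([u.mean()+300,v.mean()+285]),m.sum()
x=np.array([.9888,-.1495,0]);P0=np.array([661,45,30.])
c0,n0=cen('pics/s1.png')
for f in('s3','s4','s5'):
    c1,n1=cen(f'pics/{f}.png'); g=(pr(P0+20*x)-pr(P0))/20; print(f,c1-c0,n0,n1,'travel',(c1-c0)@g/(g@g),'mm/px',1/np.linalg.norm(g), 'resid',(c1-c0)-g*((c1-c0)@g/(g@g)))
    
d=cv2.imread('pics/s5.png');dd=np.load('pics/s5.png.npy')
for u,v in((347,352),(354,354),(353,348),(360,357),(349,345)):print((u,v),d[v,u],pix('scene',u,v,d=float(dd[v,u])).round(1))
E
```

```text
[ WARN:0@0.157] global loadsave.cpp:275 findDecoder imread_('pics/s1.png'): can't open/read file: check file path/integrity
Traceback (most recent call last):
AttributeError: 'NoneType' object has no attribute 'astype'
```

```bash
python3 - <<'E'
from h import *
c=imaging.camera_params('scene');K=np.array(c['intrinsics']);E=np.array(c['extrinsics'])
def pr(P):
    q=E[:3,:3]@P+E[:3,3]; return np.array([K[0,0]*q[0]/-q[2]+K[0,2],K[1,1]*-q[1]/-q[2]+K[1,2]])
def cen(f):
    p=cv2.imread(f).astype(float)[285:360,300:430]; m=(p[...,0]-p[...,2]>40)&(p[...,0]>1.5*p[...,1]); v,u=np.nonzero(m); return np.array([u.mean()+300,v.mean()+285]),m.sum()
x=np.array([.9888,-.1495,0]);P0=np.array([661,45,30.])
c0,n0=cen('pics/scene1.png')
for f in('s3','s4','s5'):
    c1,n1=cen(f'pics/{f}.png'); g=(pr(P0+20*x)-pr(P0))/20; print(f,n0,n1,'travel',(c1-c0)@g/(g@g),'mm/px',1/np.linalg.norm(g), 'resid',(c1-c0)-g*((c1-c0)@g/(g@g)))
E
```

```text
s3 1205 1202 travel 8.815125560519425 mm/px 2.378752293913888 resid [0.09254949 0.03207423]
s4 1205 1210 travel 16.402358866899867 mm/px 2.378752293913888 resid [0.01213536 0.00420567]
s5 1205 1206 travel 19.909092788069234 mm/px 2.378752293913888 resid [-0.04614234 -0.01599123]
```

Fence displacement in the scene images gives 19.9 mm, and the tool position gives 20.4 mm, so the needle is on target (strip parallax explains the small offset). I'll trim the last 0.2° of tilt and hold.

Request:
carry_out(motion=[[[0, -0.015, 0, 0, 0, 0.0002, 255], [0, -0.03, 0, 0, 0, 0.0003, 255], [0, -0.03, 0, 0, 0, 0.0003, 255], [0, -0.03, 0, 0, 0, 0.0003, 255], [0, -0.03, 0, 0, 0, 0.0003, 255], [0, -0.03, 0, 0, 0, 0.0003, 255], [0, -0.03, 0, 0, 0, 0.0003, 255], [0, -0.03, 0, 0, 0, 0.0003, 255]]])

```text
time: 9.78
eef_pos: [594.9, 59.1, 27.3]
orientation: [-0.0, 0.758, 0.652, -0.0]
contact_force: [-14.5, 2.5, 10.1]
gripper_width: 23.8
gripper_force: 40.0
```

```bash
python3 st.py
```

```text
9.7833 [594.91  59.06  27.28] [-14.5   2.5  10.1] [0.46 3.08 0.01] tool z [-3.e-04  3.e-04 -1.e+00] yaw -8.569999999999993
x' 579.4222546188631 y' 147.33817337910136
```

Upright, steady and on target at 20 mm.

```bash
python3 -c "
from station import hand_in
print(hand_in())"
```

```text
the job is handed in; nothing more can be done
None
```

The small aluminium bracket is flat on the mat between the yellow lines and square against the fence. The fence is pushed back about 20 mm with the needle in the green, and the arm is still gripping and pushing; the job is handed in.

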